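Free the milled block from its latched nest and hold it up level

TASK

The milled aluminium block is latched in its nest: press the fixture's spring pedal down to its stop so that the bolt draws back off the block's flange, and let the pedal come up again. Then lift the block out of the nest with the loose brass bush still in its round pocket, and finish holding it there in the gripper, steady and level, straight above the nest and at least 10 cm higher than it sat; do not put it down or let go. Keep the block from tipping on the way and do not disturb the file, the deburring tool or the spare blank.

Things in the scene. Friction and masses are not known exactly. Their poses are not given: they have to be found in the camera images.
- nest (a point): Centre of the nest's floor, 25 mm above the bench, on the fixed dark steel fixture, 110 mm wide (x) by 315 mm long (y); z up. Rails 6 mm high edge the flange. Towards -y come the bolt's guide (83 to 103 mm away, 52 mm wide, 22 mm above the nest floor), the bolt's tail plate and pedal's cross bar (120 to 160 mm, up to 42 mm above the nest floor), then the pedal's tread.
- pedal (a joint): Pedal angle (rad): 0 at rest, tread sloping up away from the block at 0.5 rad; 0.5 down at its stop, tread level. A spring returns it; pressing takes about 4 N at first, 10 N at the stop. Hinge along the nest's x, 135 mm from the nest point towards -y, 14 mm above the bench. It draws the bolt back; the bolt stays back when the pedal rises again.
- tread (a point): Point on top of the pedal's tread, on its middle line, 72 mm out from the hinge: press here, straight down. The tread is a steel plate with a rubber pad, 70 mm wide (nest's x) and 62 mm long; its free edge is 20 mm beyond this point. The point is about 52 mm above the bench at rest and goes 34 mm down to the stop, moving 11 mm away from the block.
- bolt (a joint): Draw-back of the bolt (m): 0 = locked, its nose 9 mm over the block's end flange; beyond 0.011 the flange is free; a full press of the pedal brings it to about 0.021. It stays where it is left.
- block_center (a point): Centre of the milled aluminium block, half-way up its 40 mm. x along it (nest's y), z up. Bottom flange 144 x 60 x 6 mm; above it a body 120 x 46 mm, 34 mm tall, with pockets 22 mm deep: round (34 mm wide, 36 mm towards -x, the pedal side) and oblong (60 x 30 mm). About 0.5 kg. Grasp the body across its 46 mm, above the flange. At the start it sits on the nest floor.
- pocket (a point): Point in the middle of the block's round pocket, 9 mm above the pocket's floor (where the bush's centre is if it stands in the middle of the pocket).
- bush_center (a point): Centre of the loose brass bush, a solid-looking cylinder 24 mm across and 18 mm tall that stands in the block's round pocket with 5 mm of play all round, its top 4 mm below the block's top.
- file: Bystander: hand file lying on the bench beyond the fixture, 275 mm long with a 24 mm thick wooden handle; origin on the bench under it, x along it.
- deburrer: Bystander: hand deburring tool with a plastic handle, about 150 mm long, lying on the bench on the robot's side of the fixture; origin under it, x along it.
- blank: Bystander: spare aluminium blank of the block's outer shape (144 x 60 x 40 mm) without pockets, lying on the bench to the left of the fixture; origin at the centre of its underside.

How it is judged:
By the outcome, as a careful person would: the job done as asked, in the order asked, and still so for the second after the job is handed in, while the arm keeps its last pose, push and grip.
It also fails if it takes over 48 s, if anything falls off the work surface, if the arm or the gripper's body presses on something with over 40 N, if the wrist force passes 120 N, or if a joint passes its speed limit or range.

ROBOT

A 6-joint arm with a two-finger parallel gripper is mounted at the origin on the work surface. World frame = base frame: x ahead of the robot, y to its left, z up, the work surface at z = 0. Lengths are in m, angles in rad, forces in N, time in s.
With the tool pointing down it reaches from about 0.325 to 0.875 m from the base axis. Payload 4.4 kg.
Tool frame: the origin (TCP) lies at the very end of the fingers, on their centre line; the grasp point (between the pads) lies 19 mm behind it; z points along the fingers, y is the direction in which the jaws open and shut (so a half turn about z gives the same grasp; the last joint's range is limited). The gripper opens to 85 mm and grips with 20 to 120 N. Pads are 22 mm wide; open, the fingers measure 114 mm over their backs; the gripper's body (76 mm by 85 mm) begins 54 mm behind the grasp point. The pads swing forward as they close: fully open they stand 13 mm farther back than shut.
Start: joints at [-1.413, 0.207, 1.542, -0, 1.393, -0.15], TCP at [0.174, -0.548, 0.231] pointing down, gripper open.
Joint ranges: [-2.73, 2.73], [-0.86, 2.22], [0.23, 2.46], [-1.11, 4.25], [0.08, 2.63], [-2.82, 2.82]. Speed limits (rad/s): [2.79, 2.79, 3.14, 3.14, 3.14, 3.14].

INTERFACE

Orientations are given as a rotation vector (axis times angle).
In Python, from cell import ctrl gives the robot as it stands.
- The arm moves only by the tool arm_command, never from a script. Its argument "targets" is a list that holds one entry, the list of rows, each a list of 6 numbers: the shift along the world's x, y, z in m, then the turn, a rotation vector about the world's x, y, z in degrees. A call has 1 to 10 rows; each row shifts and turns the commanded pose from where the row before left it; what a row does not reach is not made up. A row lasts 1/10 s, in which the tool goes at most 50 mm and 8.59 degrees, less where a joint would pass 70% of its speed; a pose out of reach is approached as far as the arm can. A call is refused whole if a number of a shift passes 0.05 or a number of a turn 8.59, either way. A call with a gripper value outside its range is refused whole. "hand" is the finger opening in m, from 0 to 0.0854, set as the call begins (left out, the last holds). The fingers move at their own pace and stop on an object; the grip force is fixed at half the most. Time passes only in rows, so rows that do not move let the fingers close. It gives the time, the measured TCP pose, the force and the opening at its end, in the units of the state.
- ctrl.get_obs(): the state, without advancing time (a new reading comes with each control period).
- ctrl.snapshot(name): name is "scene" or "top"; returns a dict with "color" (400x640x3 uint8, red, green, blue), "z_map" (400x640 float32, m along the optical axis (not along the pixel's ray), 0 where there is no reading), "camera_matrix" (3x3 intrinsics, pixels), "rvec" (rotation vector, rad) and "tvec" (3), from world to camera coordinates, as OpenCV has them. Camera axes: x right, y down, z forward; pixel columns grow to the right and rows downward; lengths in m; the calibration is good to about 2 mm. A picture is of the moment at which its call begins.
- ctrl.hand_in(): hands the job in, once; it reports no verdict.
The state is a dict: "clock": time; "joints": joint angles; "dq": joint speeds; "tau": joint torques, N m; "eef_pos": TCP position; "ee_rot": TCP orientation; "force": force on the tool from outside, world axes, zero at the start; "ft_torque": the same for the moment, N m; "finger_gap": finger opening in m.
Only numpy, scipy, OpenCV 4.12 (cv2) and the standard library are available. Lean on these libraries where they do the work, as an engineer would, in place of code of your own. Each camera call takes 0.05 s, during which the arm holds its last target.

## Working session

There is one attempt and no reset: what is moved stays moved. The work goes in short steps, Python scripts to look and compute and a tool call to move; the robot and the scene stay as the last step left them, time stands still between calls to the robot, and variables do not carry over. Pictures are saved under pics/ and viewed, and the job is handed in when it is done.

Besides the shell and the picture viewer there is one more tool, called after "Request:" as name(argument=value, ...) on one line, values as JSON. arm_command: Moves the arm, as the interface text tells. Its arguments: {"type":"object","properties":{"targets":{"type":"array"},"hand":{"type":"number"}},"required":["targets"]}

```bash
ls; mkdir -p pics; cat > h.py <<'E'
import numpy as np, cv2
from cell import ctrl
def snap(n,fn):
    s=ctrl.snapshot(n); np.savez(''+fn+'.npz',**s)
    cv2.imwrite('pics/'+fn+'.png',s['color'][:,:,::-1]); return s
def world(s,u,v,z=None):
    """pixel->world: by depth map, or by plane z"""
    K=s['camera_matrix'];R=cv2.Rodrigues(s['rvec'])[0];t=np.ravel(s['tvec'])
    r=np.linalg.inv(K)@np.array([u,v,1.])
    c=-R.T@t; d=R.T@r
    if z is None:
        return c+d*s['z_map'][int(round(v)),int(round(u))]
    return c+d*(z-c[2])/d[2]
E
python3 - <<'E'
from h import *
o=ctrl.get_obs()
for k,v in o.items(): print(k,np.round(v,4))
for n in ['scene','top']:
    s=snap(n,n+'0'); print(n,-cv2.Rodrigues(s['rvec'])[0].T@np.ravel(s['tvec']),s['camera_matrix'][0])
E
```

```text
pics
clock 0.0
joints [-1.4135  0.2074  1.543  -0.      1.3935 -0.1505]
dq [-0.0011 -0.0009 -0.0005  0.0006  0.0008 -0.0014]
tau [ 1.70000e-03 -3.83030e+01 -2.91594e+01 -2.00000e-04  1.04000e-02
 -0.00000e+00]
eef_pos [ 0.1741 -0.5472  0.2301]
ee_rot [-3.1021 -0.4813  0.    ]
force [-0.2187 -1.0678  0.4434]
ft_torque [0.003  0.0394 0.0064]
finger_gap 0.0853
scene [1.22630833 0.48211405 0.86638526] [509.45075722   0.         319.90806321]
top [0.44233796 0.1880148  0.89631591] [450.70500694   0.         320.84469709]
```

View pics/scene0.png

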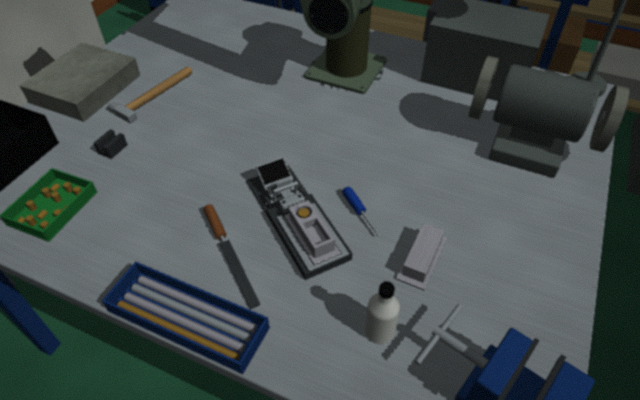

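View pics/top0.png

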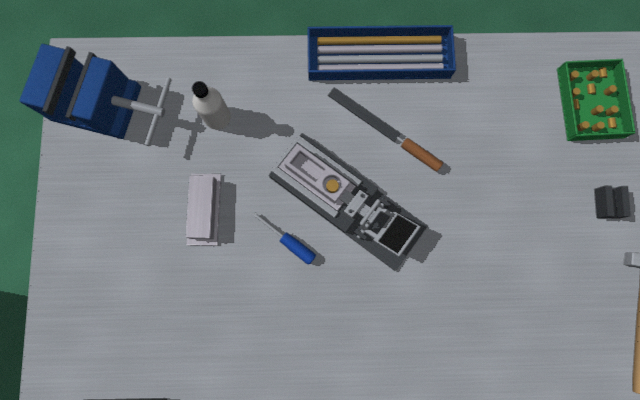

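The fixture runs from (300,140) to (410,260) in the top view. The block is around (318,178) with the bush at (333,185), and the black tread is near (398,234). Next I'll enlarge that area.

```bash
python3 - <<'E'
from h import *
s=np.load('top0.npz'); c=s['color'][125:275,260:440,::-1]
cv2.imwrite('pics/topc.png',cv2.resize(c,None,fx=4,fy=4,interpolation=cv2.INTER_CUBIC))
s=np.load('scene0.npz'); c=s['color'][140:290,230:410,::-1]
cv2.imwrite('pics/scenec.png',cv2.resize(c,None,fx=4,fy=4,interpolation=cv2.INTER_CUBIC))
E
```

```text
(no output)
```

View pics/topc.png

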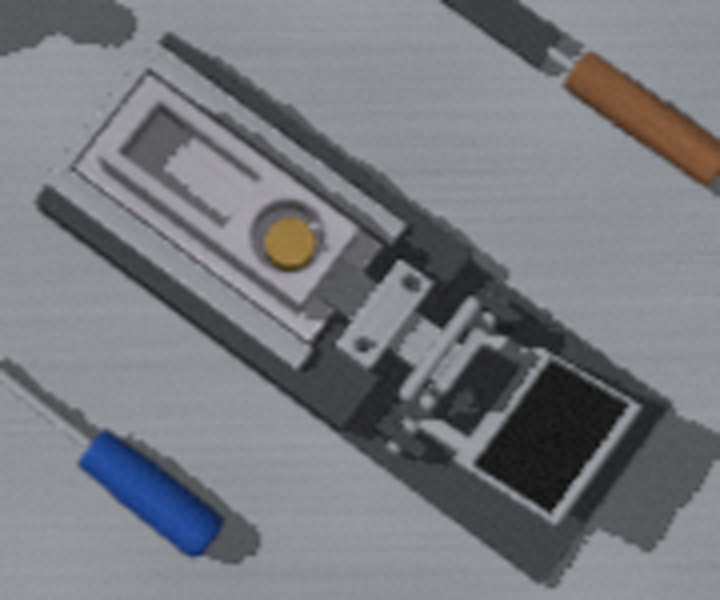

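View pics/scenec.png

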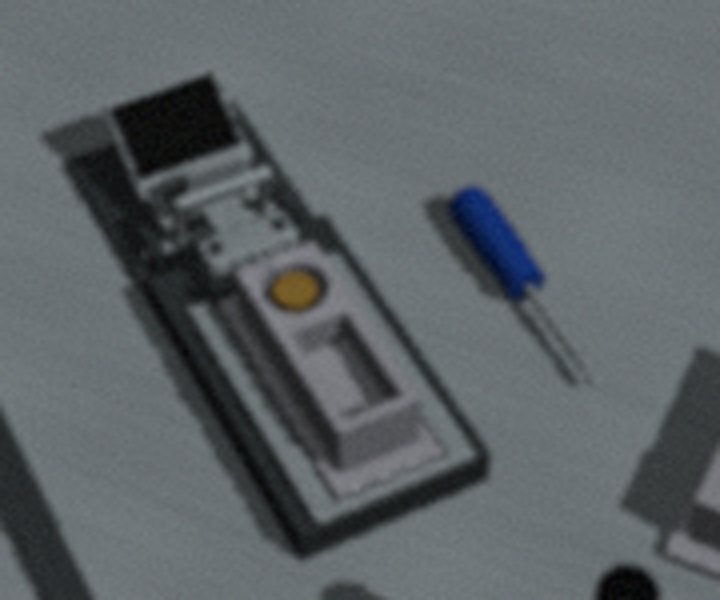

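```bash
cat > meas.py <<'E'
from h import *
def cloud(s):
    K=s['camera_matrix'];R=cv2.Rodrigues(s['rvec'])[0];t=np.ravel(s['tvec'])
    v,u=np.mgrid[0:400,0:640]; z=s['z_map']
    p=np.stack([(u-K[0,2])/K[0,0]*z,(v-K[1,2])/K[1,1]*z,z],-1)
    return (p-t)@R
E
python3 - <<'E'
from meas import *
for n in ['top0','scene0']:
    s=np.load(n+'.npz'); P=cloud(s); 
    bench=P[(P[...,2]<.01)&(P[...,2]>-.01)&(s['z_map']>0)]; print(n,'bench',np.median(bench[:,2]))
    if n=='top0': b0=world(s,318,178); print(b0)
    d=np.linalg.norm(P[...,:2]-b0[:2],axis=-1)
    h=P[(d<.1)&(s['z_map']>0)][:,2]; print(np.histogram(h,bins=np.arange(0,.09,.004)))
    m=((d<.085)&(P[...,2]>.058)&(P[...,2]<.072)).astype(np.uint8)
    k,l,st,c=cv2.connectedComponentsWithStats(m); i=1+np.argmax(st[1:,4])
    q=P[l==i]; print(len(q),q[:,2].mean(),cv2.minAreaRect((q[:,:2]*1000).astype(np.float32)))
    # bush yellow
    c=s['color'].astype(int); y=(c[...,0]-c[...,2]>50)&(d<.085); v,u=np.nonzero(y)
    print('bush px',u.mean(),v.mean(),len(u),world(s,u.mean(),v.mean(),.061),np.median(P[y],0))
    # black pad
    g=(c.max(-1)<40)&(d<.3)&(P[...,2]>.03); k,l,st,cc=cv2.connectedComponentsWithStats(g.astype(np.uint8)); i=1+np.argmax(st[1:,4])
    q=P[l==i]; print('pad',st[i],q.mean(0),q.min(0),q.max(0),cv2.minAreaRect((q[:,:2]*1000).astype(np.float32)))
E
```

```text
top0 bench 0.001055600855345877
[0.62023572 0.18326841 0.06625033]
(array([1743,   77,   20,   22,   25,  156, 1076,  966,  746,   69,  423,
        417,  192,   55,   55,  237,  634,   54,    0,    0,    0,    0]), array([0.   , 0.004, 0.008, 0.012, 0.016, 0.02 , 0.024, 0.028, 0.032,
       0.036, 0.04 , 0.044, 0.048, 0.052, 0.056, 0.06 , 0.064, 0.068,
       0.072, 0.076, 0.08 , 0.084, 0.088]))
832 0.06537908712778198 ((631.9529418945312, 186.58839416503906), (120.47396087646484, 46.92560577392578), 52.10399627685547)
bush px 332.008547008547 185.2905982905983 117 [0.60690945 0.15700468 0.061     ] [0.60705458 0.1570871  0.06173282]
pad [380 216  36  37 690] [0.51410496 0.03651335 0.05673232] [0.44233796 0.00376945 0.03663836] [0.5491393  0.1880148  0.89631591] ((477.0760803222656, 90.51522827148438), (53.40380859375, 199.9990692138672), 34.56081771850586)
scene0 bench 0.0002878174331988829
(array([959,  86,  79,  72,  77, 251, 592, 866, 324,  87, 246, 250, 159,
        95, 140, 269, 391,  14,   0,   0,   0,   0]), array([0.   , 0.004, 0.008, 0.012, 0.016, 0.02 , 0.024, 0.028, 0.032,
       0.036, 0.04 , 0.044, 0.048, 0.052, 0.056, 0.06 , 0.064, 0.068,
       0.072, 0.076, 0.08 , 0.084, 0.088]))
758 0.06373911639611385 ((632.0863037109375, 185.04185485839844), (123.35989379882812, 48.64917755126953), 51.798091888427734)
bush px 303.55223880597015 212.34328358208955 67 [0.60828674 0.15740211 0.061     ] [0.60810592 0.15737549 0.06104551]
pad [259 160  30  24 445] [0.51563021 0.03519761 0.04877741] [0.48069453 0.00367155 0.03538848] [0.54982401 0.06707111 0.06071965] ((515.3060302734375, 34.947296142578125), (39.965728759765625, 61.263545989990234), 51.43722915649414)
```

The block centre is at about (0.632, 0.186) with its axis at 52°, and the bush is at about (0.607, 0.157). The pressing point comes out near (0.510, 0.030). I'll move over the tread with the fingers shut.

Request:
arm_command(targets=[[[0.012,0.0206,0,0,0,1.5],[0.024,0.0412,0,0,0,2.5],[0.024,0.0412,0,0,0,2.5],[0.024,0.0412,0,0,0,2.5],[0.024,0.0412,0,0,0,2.5],[0.024,0.0412,0,0,0,2.5],[0.024,0.0412,0,0,0,2.5],[0.024,0.0412,0,0,0,2.5],[0.024,0.0412,0,0,0,2.5],[0.024,0.0412,0,0,0,2.5]]], hand=0)

```text
clock: 1.1
eef_pos: [0.4025, -0.1546, 0.2311]
ee_rot: [2.936, 1.119, 0.0]
force: [0.2, -0.4, 0.7]
finger_gap: -0.0
```

Request:
arm_command(targets=[[[0.024,0.0412,-0.01,0,0,2.5],[0.024,0.0412,-0.02,0,0,2.5],[0.024,0.0412,-0.03,0,0,2.5],[0.024,0.0412,-0.03,0,0,3.1],[0.012,0.0206,-0.02,0,0,0],[0,0,-0.02,0,0,0],[0,0,0,0,0,0],[0,0,0,0,0,0]]])

```text
clock: 1.9
eef_pos: [0.5034, 0.0182, 0.1083]
ee_rot: [-2.82, -1.383, 0.002]
force: [0.3, 0.2, 0.4]
finger_gap: -0.0002
```

```bash
python3 - <<'E'
from meas import *
o=ctrl.get_obs()
for k,v in o.items(): print(k,np.round(v,4))
from scipy.spatial.transform import Rotation as R
print(R.from_rotvec(o['ee_rot']).as_matrix().round(4))
s=snap('scene','scene1'); c=s['color'][100:300,200:440,::-1]
cv2.imwrite('pics/scene1c.png',cv2.resize(c,None,fx=3,fy=3,interpolation=cv2.INTER_CUBIC))
s=np.load('scene0.npz'); P=cloud(s)
n=np.array([.632,.186]);u=np.array([np.cos(np.radians(52.16)),np.sin(np.radians(52.16))])
D=(P[...,:2]-n); a=D@u; b=D@np.array([-u[1],u[0]])
for lo in range(-240,-110,8):
  m=(a*1000>lo)&(a*1000<lo+8)&(abs(b)<.03)
  print(lo,m.sum(),np.percentile(P[m][:,2],[5,50,95]).round(3) if m.sum() else '')
m=(a>-.215)&(a<-.165)&(P[...,2]>.04); print('lateral',np.percentile(b[m],[2,50,98]))
E
```

```text
clock 1.9
joints [-1.3580e-01  1.9840e-01  1.8283e+00 -1.0000e-04  1.1166e+00  5.2340e-01]
dq [-0.0123 -0.0293 -0.0244  0.0013 -0.0047 -0.0012]
tau [ 3.78900e-01 -3.26967e+01 -2.41825e+01  2.06000e-02  5.71000e-02
  0.00000e+00]
eef_pos [0.5034 0.0182 0.1083]
ee_rot [-2.8200e+00 -1.3826e+00  2.3000e-03]
force [0.2604 0.1756 0.4153]
ft_torque [-0.0328 -0.0418  0.0148]
finger_gap -0.0002
[[ 6.124e-01  7.905e-01 -1.700e-03]
 [ 7.905e-01 -6.124e-01  1.000e-04]
 [-9.000e-04 -1.400e-03 -1.000e+00]]
-240 2 [0.007 0.007 0.007]
-232 4 [0.007 0.008 0.009]
-224 10 [0.007 0.033 0.06 ]
-216 77 [0.055 0.059 0.062]
-208 100 [0.051 0.056 0.059]
-200 95 [0.047 0.051 0.056]
-192 103 [0.043 0.047 0.052]
-184 111 [0.008 0.043 0.047]
-176 111 [0.011 0.038 0.043]
-168 45 [0.014 0.032 0.037]
-160 19 [0.008 0.022 0.03 ]
-152 27 [0.007 0.021 0.026]
-144 36 [0.007 0.046 0.067]
-136 174 [0.009 0.041 0.067]
-128 140 [0.037 0.058 0.063]
-120 35 [0.038 0.041 0.06 ]
-112 16 [0.023 0.04  0.045]
lateral [-0.03326342  0.67826465  0.97221795]
```

View pics/scene1c.png

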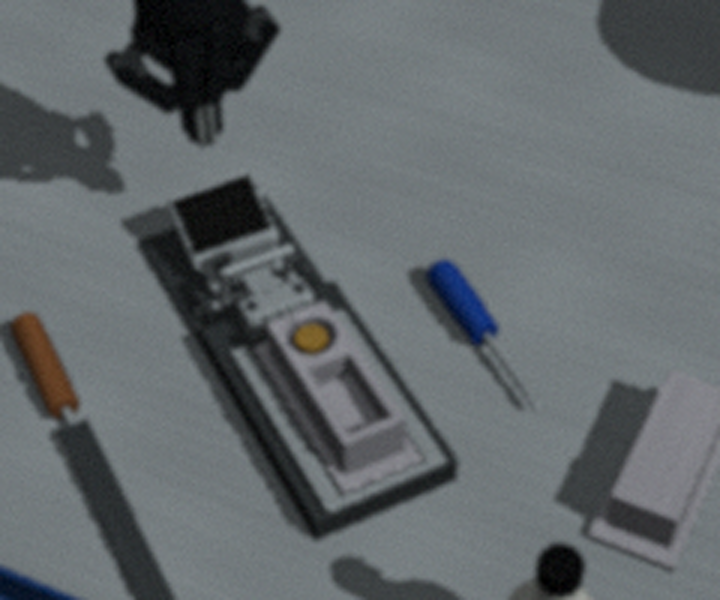

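Request:
arm_command(targets=[[[0.0025,0.004,-0.015,0,0,0],[0.0025,0.004,-0.02,0,0,0],[0,0,-0.015,0,0,0],[0,0,-0.012,0,0,0],[0,0,-0.01,0,0,0],[0,0,0,0,0,0]]])

```text
clock: 2.55
eef_pos: [0.5101, 0.0254, 0.0371]
ee_rot: [2.82, 1.381, 0.003]
force: [-0.1, -0.3, 3.7]
finger_gap: 0.0002
```

Request:
arm_command(targets=[[[0,0,-0.007,0,0,0],[0,0,-0.006,0,0,0],[0,0,-0.005,0,0,0],[0,0,-0.002,0,0,0],[0,0,0,0,0,0]]])

```text
clock: 3.05
eef_pos: [0.51, 0.0248, 0.0181]
ee_rot: [2.818, 1.382, 0.001]
force: [-2.2, -4.5, 7.4]
finger_gap: 0.0001
```

Request:
arm_command(targets=[[[0,0,-0.001,0,0,0],[0,0,-0.001,0,0,0],[0,0,0,0,0,0]]])

```text
clock: 3.35
eef_pos: [0.51, 0.0247, 0.0169]
ee_rot: [2.818, 1.382, 0.0]
force: [-3.9, -3.7, 11.0]
finger_gap: -0.0
```

Request:
arm_command(targets=[[[0,0,-0.001,0,0,0],[0,0,0,0,0,0]]])

```text
clock: 3.55
eef_pos: [0.5101, 0.0247, 0.0167]
ee_rot: [2.818, 1.382, -0.0]
force: [-5.5, -3.4, 16.4]
finger_gap: 0.0001
```

Request:
arm_command(targets=[[[0,0,-0.001,0,0,0],[0,0,0,0,0,0]]])

```text
clock: 3.75
eef_pos: [0.5101, 0.0247, 0.0165]
ee_rot: [2.818, 1.383, -0.0]
force: [-8.4, -4.3, 22.3]
finger_gap: 0.0003
```

```bash
python3 - <<'E'
from meas import *
s=snap('scene','scene2'); c=s['color'][140:260,220:380,::-1]
cv2.imwrite('pics/scene2c.png',cv2.resize(c,None,fx=5,fy=5,interpolation=cv2.INTER_CUBIC))
E
```

```text
(no output)
```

View pics/scene2c.png

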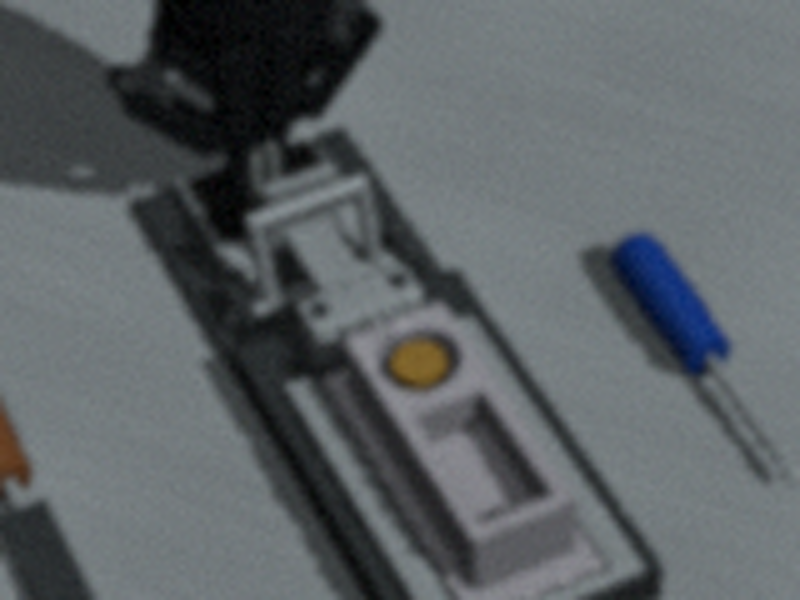

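The scene view shows the pedal down, with its cross bar stood up at (310,200) and the bolt drawn back. At the stop z stayed constant while the force rose to 22 N. Now I'll let it come up.

Request:
arm_command(targets=[[[0,0,0.006,0,0,0],[0,0,0.01,0,0,0],[0,0,0.01,0,0,0],[0,0,0.012,0,0,0],[0,0,0.02,0,0,0],[0,0,0.03,0,0,0],[0,0,0.03,0,0,0],[0,0,0.03,0,0,0],[0,0,0.02,0,0,0],[0,0,0,0,0,0]]], hand=0)

```text
clock: 4.8
eef_pos: [0.5105, 0.0259, 0.184]
ee_rot: [2.818, 1.382, 0.007]
force: [0.4, -0.7, 0.7]
finger_gap: 0.0002
```

```bash
python3 - <<'E'
from meas import *
for n in ['top','scene']:
    s=snap(n,n+'3')
    if n=='top': c=s['color'][125:275,260:440,::-1]
    else: c=s['color'][140:290,230:410,::-1]
    cv2.imwrite(f'pics/{n}3c.png',cv2.resize(c,None,fx=4,fy=4,interpolation=cv2.INTER_CUBIC))
E
```

```text
(no output)
```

View pics/top3c.png

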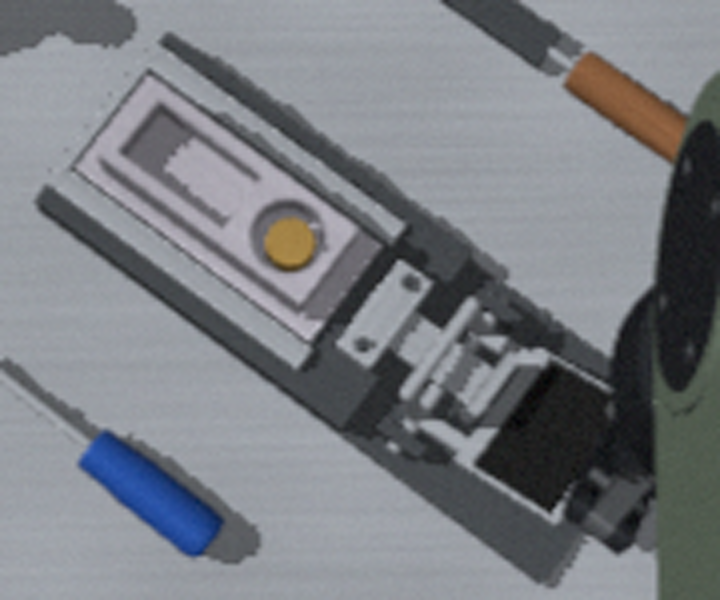

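View pics/scene3c.png

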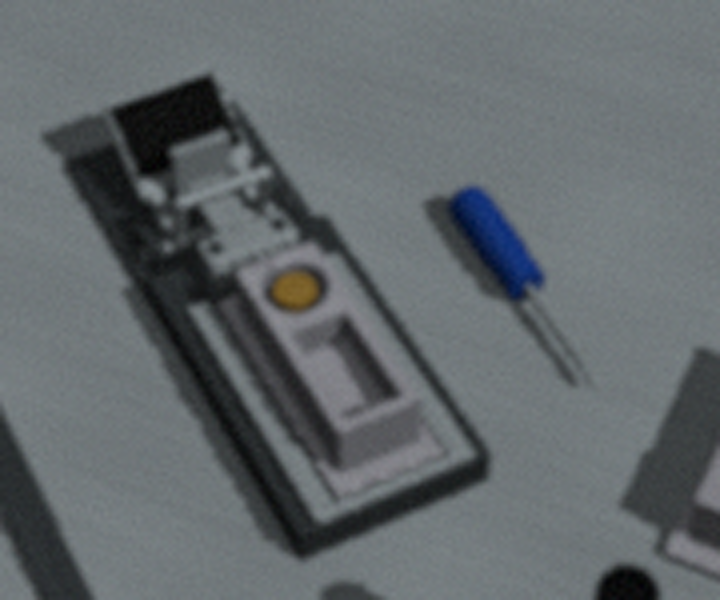

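The bolt's grey nose no longer covers the flange at crop (350,270), and the pedal is back up. Next I'll go over the block, 5 mm towards the pedal from its centre, where the centre of mass should be.

Request:
arm_command(targets=[[[0.0079,0.0104,0,0,0,0],[0.0158,0.0208,0,0,0,0],[0.0158,0.0208,0,0,0,0],[0.0158,0.0208,0,0,0,0],[0.0158,0.0208,0,0,0,0],[0.0158,0.0208,-0.01,0,0,0],[0.0158,0.0208,-0.02,0,0,0],[0.0158,0.0208,-0.02,0,0,0],[0,0,-0.014,0,0,0],[0,0,0,0,0,0]]], hand=0.0854)

```text
clock: 5.9
eef_pos: [0.624, 0.1825, 0.1112]
ee_rot: [-2.817, -1.384, 0.015]
force: [-0.2, -0.5, -1.1]
finger_gap: 0.0855
```

Request:
arm_command(targets=[[[0,0,0,0,0,0],[0,0,0,0,0,0]]])

```text
clock: 6.1
eef_pos: [0.6277, 0.1816, 0.1175]
ee_rot: [2.821, 1.382, 0.001]
force: [-0.3, 0.4, -0.8]
finger_gap: 0.0857
```

```bash
python3 - <<'E'
from meas import *
from scipy.spatial.transform import Rotation as R
o=ctrl.get_obs(); print(o['eef_pos'],R.from_rotvec(o['ee_rot']).as_matrix().round(4),o['finger_gap'])
s=snap('scene','scene4'); c=s['color'][110:290,210:430,::-1]
cv2.imwrite('pics/scene4c.png',cv2.resize(c,None,fx=3.3,fy=3.3,interpolation=cv2.INTER_CUBIC))
E
```

```text
[0.62771072 0.18164467 0.11747446] [[ 6.130e-01  7.901e-01  9.000e-04]
 [ 7.901e-01 -6.130e-01 -0.000e+00]
 [ 5.000e-04  7.000e-04 -1.000e+00]] 0.085740981959337
```

View pics/scene4c.png

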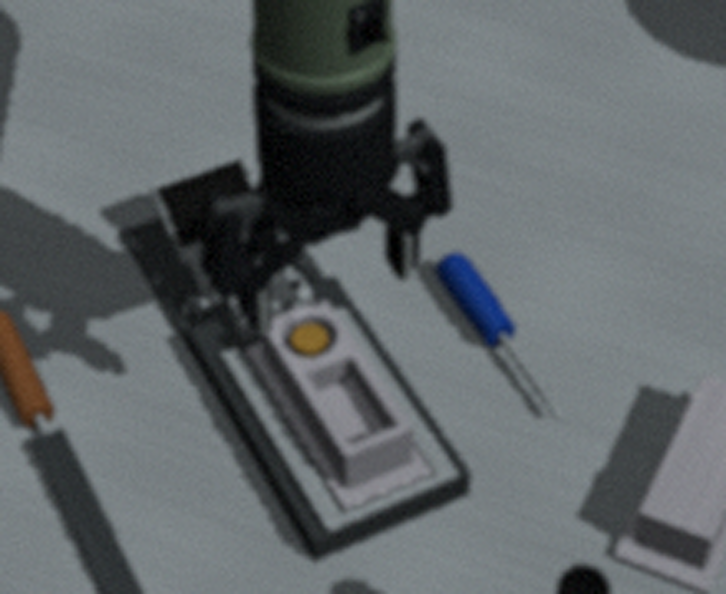

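The open fingers straddle the block, at crop (250,310) and (400,260), both clear of the deburrer. I'll go down now.

Request:
arm_command(targets=[[[0,0,-0.01,0,0,0],[0,0,-0.015,0,0,0],[0,0,-0.015,0,0,0],[0,0,-0.015,0,0,0],[0,0,-0.012,0,0,0],[0,0,-0.008,0,0,0],[0.0005,0,-0.005,0,0,0],[0,0,-0.002,0,0,0],[0,0,0,0,0,0],[0,0,0,0,0,0]]])

```text
clock: 7.15
eef_pos: [0.6287, 0.1823, 0.0354]
ee_rot: [2.82, 1.383, 0.002]
force: [0.6, 0.5, 1.3]
finger_gap: 0.0853
```

Request:
arm_command(targets=[[[0,0,0,0,0,0],[0,0,0,0,0,0],[0,0,0,0,0,0],[0,0,0,0,0,0],[0,0,0,0,0,0]]], hand=0.04)

```text
clock: 7.65
eef_pos: [0.6288, 0.1821, 0.0354]
ee_rot: [2.82, 1.383, 0.002]
force: [0.8, -1.1, 2.4]
finger_gap: 0.0452
```

Request:
arm_command(targets=[[[0,0,0,0,0,0],[0,0,0,0,0,0],[0,0,0,0,0,0]]], hand=0.0)

```text
clock: 7.95
eef_pos: [0.6288, 0.1821, 0.0354]
ee_rot: [2.82, 1.383, 0.002]
force: [2.3, -0.5, 3.5]
finger_gap: 0.045
```

```bash
python3 - <<'E'
from meas import *
o=ctrl.get_obs()
for k,v in o.items(): print(k,np.round(v,4))
for n in ['scene','top']:
  s=snap(n,n+'5'); c=s['color'][110:290,210:430,::-1]
  cv2.imwrite(f'pics/{n}5c.png',cv2.resize(c,None,fx=3.3,fy=3.3,interpolation=cv2.INTER_CUBIC))
E
```

```text
clock 7.95
joints [ 1.5000e-01  5.7580e-01  1.4719e+00 -2.0000e-04  1.0923e+00  8.0920e-01]
dq [-0.001  -0.0001 -0.0015  0.0001 -0.0001 -0.0014]
tau [ 8.93000e-01 -4.57491e+01 -2.21780e+01  3.09400e-01  2.89400e-01
  2.27000e-02]
eef_pos [0.6288 0.1821 0.0354]
ee_rot [2.8202e+00 1.3826e+00 2.4000e-03]
force [ 2.3193 -0.5066  3.5083]
ft_torque [-0.1262 -0.1128  0.0045]
finger_gap 0.045
```

View pics/scene5c.png

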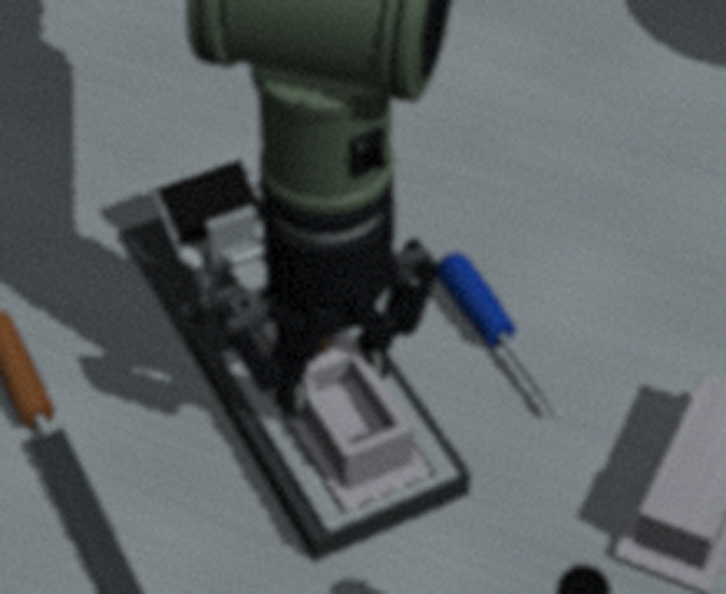

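The fingers hold the body at a 45 mm opening with small side forces. I'll lift a little first.

Request:
arm_command(targets=[[[0,0,0.001,0,0,0],[0,0,0.002,0,0,0],[0,0,0.003,0,0,0],[0,0,0.003,0,0,0],[0,0,0.003,0,0,0],[0,0,0.002,0,0,0],[0,0,0,0,0,0]]])

```text
clock: 8.75
eef_pos: [0.6274, 0.1827, 0.0488]
ee_rot: [-2.82, -1.383, 0.001]
force: [-0.0, 0.1, -6.1]
finger_gap: 0.0452
```

```bash
python3 - <<'E'
from meas import *
o=ctrl.get_obs()
for k in ['eef_pos','ee_rot','force','ft_torque','finger_gap']: print(k,np.round(o[k],4))
for n in ['scene']:
  s=snap(n,n+'6'); c=s['color'][170:280,260:380,::-1]
  cv2.imwrite(f'pics/{n}6c.png',cv2.resize(c,None,fx=5,fy=5,interpolation=cv2.INTER_CUBIC))
E
```

```text
eef_pos [0.6274 0.1827 0.0488]
ee_rot [-2.8198e+00 -1.3830e+00  1.2000e-03]
force [-0.0395  0.1135 -6.1441]
ft_torque [-0.0159 -0.0391  0.0504]
finger_gap 0.0452
```

View pics/scene6c.png

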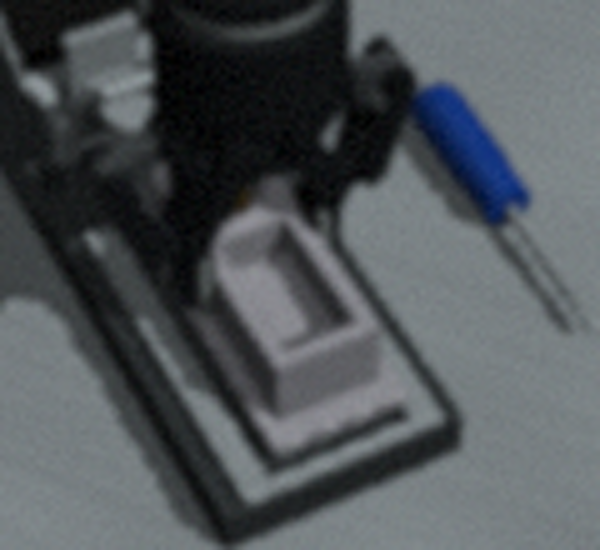

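The block is free of the nest. The load is 6.1 N with almost no moment, so it is balanced. I'll lift on.

Request:
arm_command(targets=[[[0,0,0.003,0,0,0],[0,0,0.006,0,0,0],[0,0,0.009,0,0,0],[0,0,0.011,0,0,0],[0,0,0.011,0,0,0],[0,0,0.011,0,0,0],[0,0,0.011,0,0,0],[0,0,0.011,0,0,0],[0,0,0.011,0,0,0],[0,0,0.01,0,0,0]]])

```text
clock: 9.8
eef_pos: [0.6281, 0.1822, 0.1438]
ee_rot: [2.821, 1.383, 0.001]
force: [0.5, -0.2, -5.5]
finger_gap: 0.0447
```

Request:
arm_command(targets=[[[0,0,0.008,0,0,0],[0.0003,0,0.006,0,0,0],[0.0003,0,0.003,0,0,0],[0,0,0,0,0,0],[0,0,0,0,0,0],[0,0,0,0,0,0],[0,0,0,0,0,0],[0,0,0,0,0,0]]])

```text
clock: 10.6
eef_pos: [0.6284, 0.1822, 0.1593]
ee_rot: [-2.821, -1.383, 0.001]
force: [-0.4, 0.4, -5.5]
finger_gap: 0.045
```

```bash
python3 - <<'E'
from meas import *
o=ctrl.get_obs()
for k in ['clock','eef_pos','ee_rot','dq','force','ft_torque','finger_gap']: print(k,np.round(o[k],4))
for n in ['scene','top']:
  s=snap(n,n+'7'); c=s['color'][100:290,220:430,::-1]
  cv2.imwrite(f'pics/{n}7c.png',cv2.resize(c,None,fx=3.5,fy=3.1,interpolation=cv2.INTER_CUBIC))
E
```

```text
clock 10.6
eef_pos [0.6284 0.1822 0.1593]
ee_rot [-2.8206e+00 -1.3829e+00  1.1000e-03]
dq [ 0.0018 -0.002  -0.0011 -0.0006  0.0027  0.001 ]
force [-0.3666  0.3806 -5.5319]
ft_torque [-0.0006 -0.0174  0.0181]
finger_gap 0.045
```

View pics/scene7c.png

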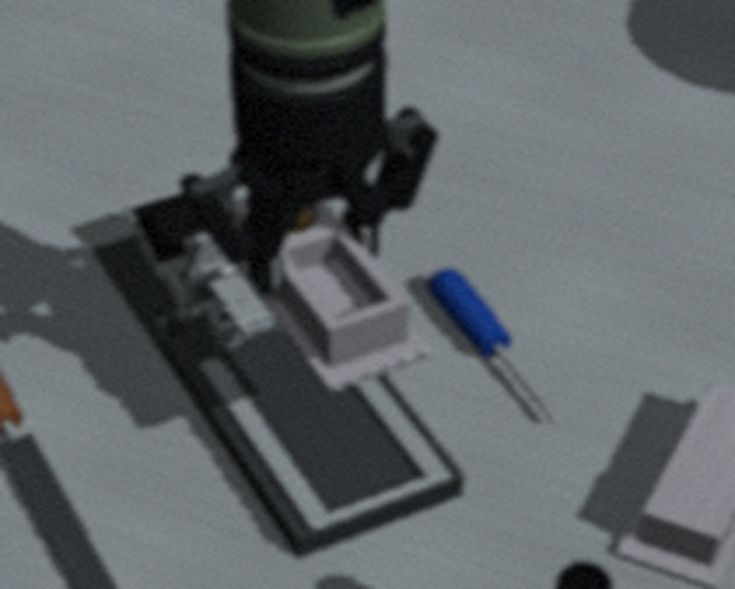

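View pics/top7c.png

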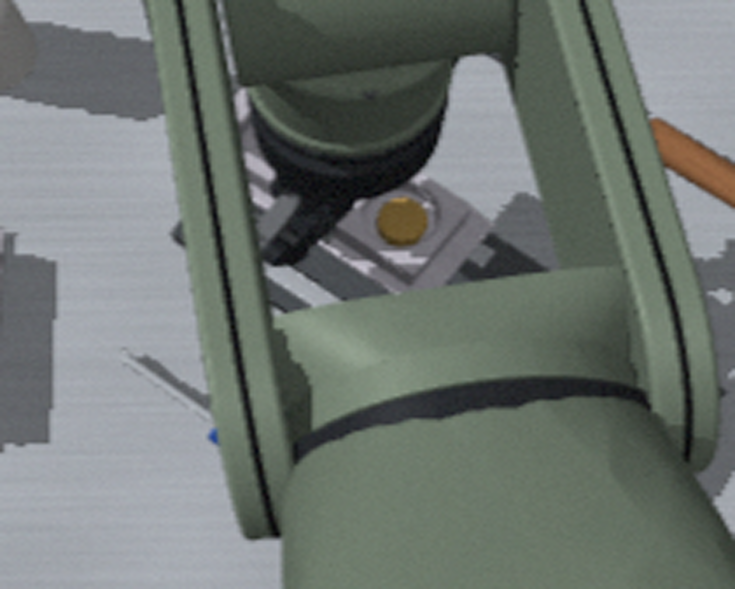

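The scene view shows the block level above the empty nest. In the top view the bush sits in its pocket at (402,220). I'll check tilt and height from depth.

```bash
python3 - <<'E'
from meas import *
n=np.array([.632,.186]);u=np.array([.6135,.7897])
for nm in ['scene7','top7']:
    s=np.load(nm+'.npz'); P=cloud(s); D=P[...,:2]-n; a=D@u;b=D@np.array([-u[1],u[0]]); c=s['color'].astype(int)
    br=c.max(-1)>95 if nm=='scene7' else c.max(-1)>0
    m=(abs(a)<.063)&(abs(b)<.024)&(P[...,2]>.178)&(P[...,2]<.2)&(c.min(-1)>60)
    print(nm,m.sum())
    if m.sum()>20:
        A=np.c_[a[m],b[m],np.ones(m.sum())]; z=P[m][:,2]
        for _ in range(4):
            k=np.linalg.lstsq(A,z,rcond=None)[0]; r=abs(z-A@k); A,z=A[r<2.5*r.std()+1e-4],z[r<2.5*r.std()+1e-4]
        print('tilt deg',np.degrees(k[:2]).round(2),'z',k[2],len(z),'a',a[m].min(),a[m].max(),'b',b[m].min(),b[m].max())
    y=(c[...,0]-c[...,2]>40)&(abs(a)<.08)&(abs(b)<.03); print('bush',y.sum(),np.median(P[y],0),np.median(a[y]),np.median(b[y]))
E
```

```text
scene7 548
tilt deg [-0.26  0.34] z 0.18871427907038682 344 a -0.06076137515974003 0.061392512779099497 b -0.02385674428477887 0.023988558783911162
bush 1 [0.60847217 0.16639795 0.18574569] -0.02991406575029749 0.006554069516279943
top7 491
tilt deg [-0.12  0.41] z 0.18959003300804542 305 a -0.05975134483141234 0.060326481351963855 b -0.02216436365552477 0.02398969797306564
bush 162 [0.6059134  0.15652001 0.18559707] -0.03889959079815976 0.0025585204019345593
```

The block is level to within 0.5°, up 124 mm, directly above the nest and with the bush inside. Handing in now.

```bash
python3 - <<'E'
from h import *
print(ctrl.hand_in()); o=ctrl.get_obs(); print(o['clock'],o['eef_pos'],o['force'],o['finger_gap'])
E
```

```text
the job is handed in; nothing more can be done
None
the job is handed in; nothing more can be done
```

The job is done and handed in at about 10.7 s of the 48 s allowed. The gripper is holding the block above the nest with the bush still in its pocket.

**Pedal:** I pressed the tread with the closed fingers until it stopped moving down (TCP at z ≈ 0.0165 m), where the force climbed to 22 N. I then let it rise. The pictures show the pedal back up and the bolt off the flange.

**Lift:** I gripped the block across its 46 mm body, about 5 mm from its centre towards the pedal, and lifted straight up.

**Last checks:**
- **Height:** the block is up about 124 mm by both the arm reading and the camera depth.
- **Level:** the fitted tilt is 0.4° or less about each axis, in both views.
- **Position:** the block's outline is centred on the nest to within about 1 mm.
- **Bush:** it stands in its pocket, its top about 4 mm below the block's top as at the start.
- **Grip:** the opening is 45 mm, the load 5.5 N and the moment near zero.
- **Other items:** the deburring tool and the spare blank look unmoved. The file was only partly in view in the last pictures, and what showed looked undisturbed. I checked these by eye only.

No check failed. The measured opening of 45 mm is 1 mm under the body's stated 46 mm.

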